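Open the dead key box with its release pin

TASK

The key box on the hall table has a dead battery: take the release pin from its wooden stand, push it gently down through the small hole in the top of the box until the hidden latch lets go and the key tray springs ajar, without forcing the latch against its stop. Put the pin back upright in the stand, fully home, and pull the key tray out as far as it goes. Leave the owl, the dish and the plant where they are.

Things in the scene. Friction and masses are not known exactly. Their poses are not given: they have to be found in the camera images.
- keybox: White steel key box, 170 mm deep (x), 160 mm wide (y), 90 mm high, bolted down. Origin: centre of its underside; +z up; tray front looks to its own -x. On top a black key pad and, near the front left corner (seen from the front, looking along +x), one small dark-rimmed hole. The latch under it lets go once pushed down 6 mm and meets a hard stop at 9 mm; box and latch stand at most 25 N from the pin.
- hole (a point): Mouth of the access hole in the box's top face: round, 8.5 mm across, plate 4 mm thick, 35 mm to the front and 55 mm to +y of the box's centre; axes as the box. Straight below in a free shaft faces the hidden latch cap, a flat disc 22 mm across. Its depth differs: 22 to 46 mm below the top face, not readable. Its spring starts at 4 N, rises 0.45 N/mm; friction adds up to 3 N.
- tray (a joint): Slide of the key tray, m: 0 shut and latched, about 0.028 when it has sprung ajar by itself, 0.070 fully out. It slides out along the box's -x; about 1.2 N of friction plus 14 N per m/s. The latch holds it rigidly until tripped; it does not catch again.
- tray_handle (a point): Middle of the dark steel knob on the tray's front, moves with the tray, axes as the box: a block 22 mm (x) by 20 mm (y) by 32 mm high on a neck 10 mm wide, its middle 68 mm above the table and 30 mm in front of the tray front's outer face. Pinch it from above across y.
- stand: Fixed light wooden block, 56 x 56 mm, 80 mm high, with an upright round hole 10 mm across right through its middle. Origin: centre of its underside.
- stand_hole (a point): Mouth of the stand's hole, at the centre of its top face, 80 mm above the table.
- pin: Release pin, 115 mm long, about 60 g: steel rod 6 mm across, 75 mm long, tip rounded, below a square black handle 16 x 16 x 40 mm high. Origin: the rod's tip; +z runs to the handle; x, y square to the handle's flat sides. At the start it stands in the stand's hole, handle resting on the stand's top, tip 5 mm above the table.
- pin_tip (a point): The rounded tip of the pin's rod (the pin's origin).
- pin_grip (a point): Middle of the pin's handle, 95 mm above the tip.
- owl: Bystander: yellow owl figure, 80 mm across, 119 mm high, loose. Origin: centre of its underside.
- dish: Bystander: shallow brass dish, 124 mm across, 32 mm high, loose. Origin: centre of its underside.
- plant: Bystander: small plant in a blue pot, pot 74 mm across and 65 mm high, leaves to about 140 mm high and 130 mm across, loose. Origin: centre of its underside.
Mind the look-alikes: they are no part of the job. There is more than one size of the stand; the one meant has the size given above.

How it is judged:
On the way:
1. with the pin's rod down in the access hole, the tray springs ajar (value of joint tray above 0.012 m and z of pin_tip in the frame of hole below -0.015 m and horizontal distance between pin_tip and hole below 0.008 m), for 0.05 s.
At the end, for the whole second after the job is handed in: The tray is out at least 62 of its 70 mm and still; the pin stands at rest in the stand's hole, tip within 6 mm of the hole's axis and at most 9 mm above the table (4 mm short of home), within 0.10 rad of upright (value of joint tray above 0.062 m and horizontal distance between pin_tip and stand_hole below 0.006 m and z of pin_tip in the frame of stand below 0.009 m and angle between pin's own z axis and vertical below 0.1 rad and linear speed of pin below 0.01 m/s and velocity of joint tray below 0.01 m/s); the robot touches nothing.
It fails at once if the pin presses on the key box or its latch with more than 25 N (contact force between pin and keybox above 25 N).
It fails at once if the owl, the dish or the plant is moved by more than 20 mm (distance of any of owl, dish, plant from where it was at the start of the episode above 0.02 m).
It also fails if it takes over 61 s, if anything falls off the work surface, if the arm or the gripper's body presses on something with over 40 N, if the wrist force passes 120 N, or if a joint passes its speed limit or range.

ROBOT

A 6-joint arm with a two-finger parallel gripper is mounted at the origin on the work surface. World frame = base frame: x ahead of the robot, y to its left, z up, the work surface at z = 0. Lengths are in m, angles in rad, forces in N, time in s.
With the tool pointing down it reaches from about 0.35 to 0.775 m from the base axis. Payload 7.3 kg.
Tool frame: the origin (TCP) lies between the finger pads; the fingertips stand ahead of it and the grasp point (between the pads) lies 6 mm ahead of it (robot.tip_extent is the x of the fingertips in the tool frame, in m); x points along the fingers, z is the direction in which the jaws open and shut, and the axes are right-handed (so a half turn about x gives the same grasp; the last joint's range is limited). The gripper opens to 92 mm and grips with 3 to 60 N. Pads are 19 mm wide; open, the fingers measure 130 mm over their backs; the gripper's body (75 mm by 190 mm) begins 47 mm behind the grasp point.
Start: joints at [0.967, 0.342, 1.524, -0, 1.275, -0.146], TCP at [0.232, 0.471, 0.252] pointing down, gripper open.
Joint ranges: [-2.53, 2.53], [-0.77, 2.02], [0.04, 2.7], [-1, 4.14], [0.28, 2.66], [-3.11, 3.11]. Speed limits (rad/s): [2.57, 2.57, 3.14, 3.14, 3.14, 3.14].

INTERFACE

Orientations are given as [roll, pitch, yaw] about the fixed x, y, z axes, in that order (R = Rz(yaw) Ry(pitch) Rx(roll)).
In Python, from cell import robot gives the robot as it stands. The module is installed in compiled form; this text tells all that it offers.
- The arm moves only by the shell command python3 -m creep 'ROWS' [FORCE]. ROWS is JSON, a list of rows, each an object with "translation": the shift along the tool's x, y, z in m, a list of three; "twist": the turn, a rotation vector about the tool's x, y, z in rad, a list of three; "hand": the opening in per cent of the stroke, from 0 (shut) to 100 (fully open). A call has 1 to 5 rows; each row is the pose to reach, as a shift and turn from the pose measured when the call began, along the tool's axes at that moment; what a row does not reach only later rows make up. A row lasts 1/10 s, in which the tool goes at most 50 mm and 8.59 degrees, less where a joint would pass 70% of its speed; a pose out of reach is approached as far as the arm can. A call with a gripper value outside its range is refused whole. The fingers move at their own pace and stop on an object; FORCE is the grip in N (left out, the last holds). Time passes only in rows, so rows that repeat a pose let the fingers close. It gives the time, the measured TCP pose, the force and the opening at its end, in the units of the state.
- robot.observe(): the state, without advancing time (a new reading comes with each control period).
- robot.read_camera(name): name is "scene" or "top"; returns the picture (400x640x3 uint8, blue, green, red); there is no depth.
- robot.calibration(name): a dict with "intrinsics" (3x3 intrinsics, pixels), "cam_to_world" (4x4, takes a point from camera to world coordinates). Camera axes: x right, y up, looking along -z (the intrinsics and any distortion apply to the point x, -y, -z); pixel columns grow to the right and rows downward; lengths in m; the calibration is good to about 2 mm. A picture is of the moment at which its call begins. calibration takes no time and is no camera call.
- robot.hand_in(): hands the job in, once; it reports no verdict.
The state is a dict: "time": time; "qpos": joint angles; "qvel": joint speeds; "joint_efforts": joint torques, N m; "tool_pos": TCP position; "tool_rot": TCP orientation; "contact_force": force on the tool from outside, world axes, zero at the start; "torque": the same for the moment, N m; "opening": finger opening in m.
Only numpy, scipy, OpenCV 4.12 (cv2) and the standard library are available. Lean on these libraries where they do the work, as an engineer would, in place of code of your own. Each camera call takes 0.05 s, during which the arm holds its last target. There are 200 camera calls.

## Working session

There is one attempt and no reset: what is moved stays moved. The work goes in short steps, Python scripts to look and compute and a shell command to move; the robot and the scene stay as the last step left them, time stands still between calls to the robot, and variables do not carry over. Pictures are saved under pics/ and viewed, about 8 in all and at most 12, crops included, and the job is handed in when it is done.

```bash
mkdir -p pics
cat > h.py <<'E'
import numpy as np, cv2
from cell import robot
from scipy.spatial.transform import Rotation as R
def snap(cam,name,crop=None,scale=1):
    im=np.array(robot.read_camera(cam)); cv2.imwrite(f'pics/{cam}_{name}_full.png',im)
    if crop: 
        x0,y0,x1,y1=crop; im=im[y0:y1,x0:x1]
    if scale!=1: im=cv2.resize(im,None,fx=scale,fy=scale,interpolation=cv2.INTER_CUBIC)
    cv2.imwrite(f'pics/{name}.png',im)
def back(cam,u,v,z):
    c=robot.calibration(cam);K=np.array(c['intrinsics']);T=np.array(c['cam_to_world'])
    p=np.linalg.inv(K)@[u,v,1]; d=T[:3,:3]@[p[0],-p[1],-p[2]]; o=T[:3,3]
    return o+d*(z-o[2])/d[2]
def proj(cam,P):
    c=robot.calibration(cam);K=np.array(c['intrinsics']);T=np.array(c['cam_to_world'])
    q=T[:3,:3].T@(np.array(P)-T[:3,3]); q=K@[q[0],-q[1],-q[2]]; return q[:2]/q[2]
def tool():
    s=robot.observe(); return np.array(s['tool_pos']),R.from_euler('xyz',s['tool_rot'])
def shift(target,yaw=None):
    "shift & twist in tool axes so TCP gets to target, tool straight down, jaw axis at world yaw"
    p,r=tool(); t=r.inv().apply(np.array(target)-p)
    out=[]
    if yaw is not None:
        for k in (0,np.pi):
            z=np.array([np.cos(yaw+k),np.sin(yaw+k),0]);x=np.array([0,0,-1.]);y=np.cross(z,x)
            out.append((r.inv()*R.from_matrix(np.c_[x,y,z])).as_rotvec().round(4))
    print('shift',t.round(4),'twist',out)
E
python3 - <<'E'
from h import *
s=robot.observe();print(s); print(robot.tip_extent)
for c in('top','scene'):
    k=robot.calibration(c);print(k)
    snap(c,c+'0')
E
```

```text
{'time': 0.0, 'qpos': array([ 9.67010039e-01,  3.42760371e-01,  1.52503231e+00, -7.63897669e-06,
        1.27538766e+00, -1.46041557e-01]), 'qvel': array([ 0.00082748, -0.00055877,  0.00116711,  0.00067651,  0.00062246,
        0.00068769]), 'joint_efforts': array([ 5.81865224e-04, -4.31242454e+01, -2.44225878e+01,  7.20171444e-02,
        5.59405424e-02, -1.61922967e-04]), 'tool_pos': array([0.23179917, 0.47064156, 0.25102005]), 'tool_rot': array([ 3.00015178,  1.56920861, -2.1699797 ]), 'contact_force': array([-0.07623168,  0.08109628,  0.72838165]), 'torque': array([ 0.03027145, -0.03240115, -0.02820211]), 'opening': 0.09185366127366737}
0.025
{'intrinsics': array([[519.42330005,   0.        , 319.85400573],
       [  0.        , 519.42330005, 196.58475755],
       [  0.        ,   0.        ,   1.        ]]), 'cam_to_world': array([[-0.02243393,  0.99500033, -0.09731935,  0.41538949],
       [-0.99956153, -0.02420488, -0.01705496,  0.03774016],
       [-0.01932529,  0.09689407,  0.99510707,  1.40113589],
       [ 0.        ,  0.        ,  0.        ,  1.        ]])}
{'intrinsics': array([[361.77047892,   0.        , 317.05986703],
       [  0.        , 361.77047892, 197.2225952 ],
       [  0.        ,   0.        ,   1.        ]]), 'cam_to_world': array([[ 0.16700024, -0.64136569,  0.74883975,  1.35875285],
       [ 0.9859524 ,  0.11091611, -0.12488186, -0.09846022],
       [-0.00296345,  0.75917565,  0.65087906,  0.77174477],
       [ 0.        ,  0.        ,  0.        ,  1.        ]])}
```

View pics/top0.png

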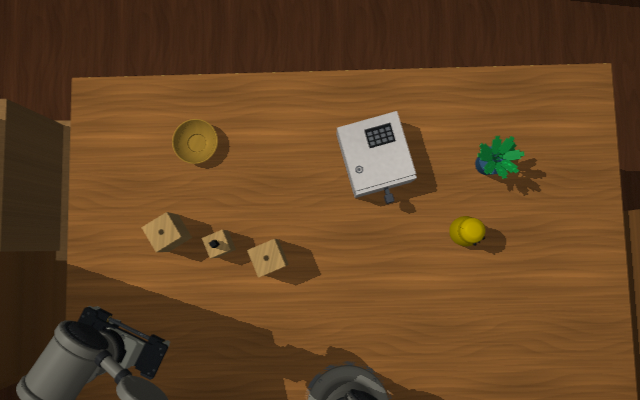

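View pics/scene0.png

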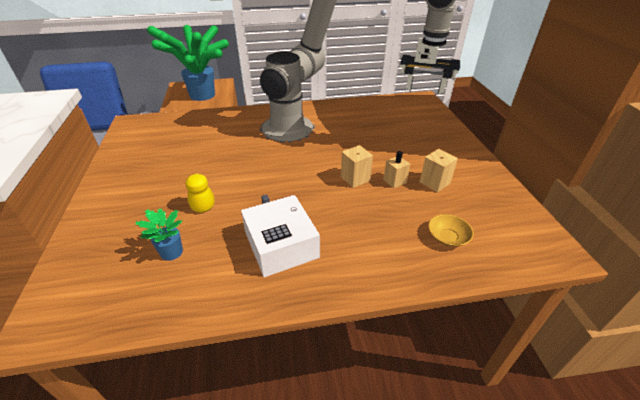

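The top view shows the pin in the middle stand at about (215,243), the key box at about (377,155) with its hole near (359,169), and the knob near (389,196). Next I'll enlarge these.

Run:
```python
from h import *
a=cv2.imread('pics/top0.png')
f=lambda x0,y0,x1,y1,s:cv2.resize(a[y0:y1,x0:x1],None,fx=s,fy=s,interpolation=cv2.INTER_CUBIC)
A=f(190,220,250,270,6);B=f(330,105,420,215,5)
im=np.zeros((550,810,3),np.uint8);im[:300,:360]=A;im[:550,360:810]=B
cv2.imwrite('pics/c1.png',im[:,:800])
```

```text
(no output)
```

View pics/c1.png

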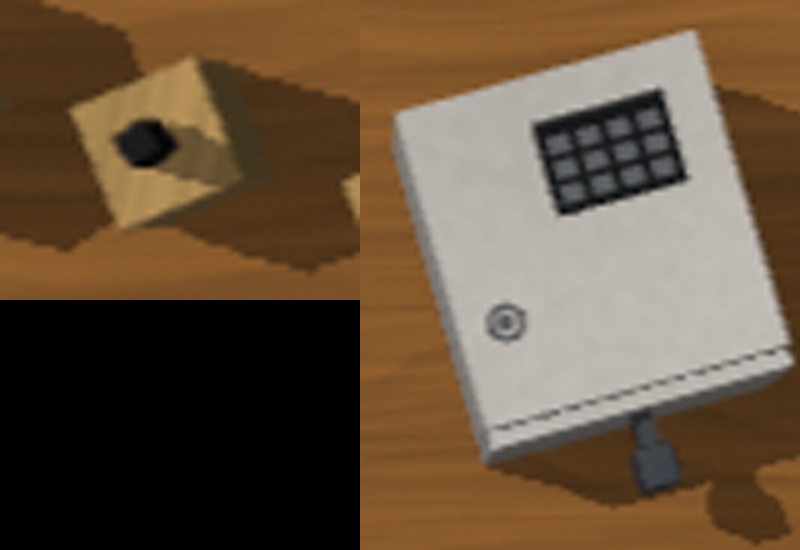

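Run:
```python
from h import *
g=lambda x0,y0,s,p,z: back('top',x0+(p[0]+.5)/s-.5,y0+(p[1]+.5)/s-.5,z)
S=[g(190,220,6,p,.08) for p in((70,107),(197,57),(245,183),(122,230))]
print(np.round(S,4),np.mean(S,0)); 
for i in range(4): d=S[(i+1)%4]-S[i];print(np.hypot(*d[:2]),np.degrees(np.arctan2(d[1],d[0])))
B=[g(330,105,5,p,.09) for p in((35,115),(335,30),(432,348),(126,432))]
print(np.round(B,4))
for i in range(4): d=B[(i+1)%4]-B[i];print(np.hypot(*d[:2]),np.degrees(np.arctan2(d[1],d[0])))
print('hole',g(330,105,5,(146,322),.09),'knob',g(330,105,5,(296,468),.084))
print('pin top',g(190,220,6,(145,143),.1))
for yaw in (0,):
  p,r=tool();print(p,r.as_matrix().round(3))
```

```text
[[0.4474 0.3649 0.08  ]
 [0.4674 0.3107 0.08  ]
 [0.4137 0.2905 0.08  ]
 [0.3951 0.3428 0.08  ]] [0.43089909 0.32720854 0.08      ]
0.05776473289291823 -69.79011433593979
0.05738507090066867 -159.4315586451348
0.05550717398296736 109.5863950795361
0.05684034542859024 22.85177167029696
[[ 0.7205  0.0132  0.09  ]
 [ 0.7608 -0.142   0.09  ]
 [ 0.5948 -0.1851  0.09  ]
 [ 0.5557 -0.0287  0.09  ]]
0.16040359874546753 -75.44360097457738
0.17158080387671742 -165.47389500486503
0.16116221227405664 104.02756421584701
0.1700953748736671 14.272616451739749
hole [ 0.61175135 -0.04052103  0.09      ] knob [ 0.5358188  -0.11476028  0.084     ]
pin top [0.43125383 0.3284709  0.1       ]
[0.23183059 0.47069105 0.25113204] [[-0.001 -0.897  0.442]
 [-0.001  0.442  0.897]
 [-1.     0.    -0.001]]
```

Run:
```python
from h import *
res=[]
im={c:cv2.imread(f'pics/{c}0.png').astype(float).mean(2) for c in('top','scene')}
q=np.array([back('scene',398,157,.1)]);print('scene pin approx',q)
S=12
for c,(x0,y0,x1,y1) in {'top':(206,234,226,252)}.items():
    g=im[c][y0:y1,x0:x1]; print(g.astype(int))
    obs=np.clip((100-g)/75,0,1)
    for yaw in range(0,90,5):
      best=9e9
      for dx in np.arange(-.004,.0041,.001):
        for dy in np.arange(-.004,.0041,.001):
          a=np.radians(yaw);m=np.array([[np.cos(a),-np.sin(a)],[np.sin(a),np.cos(a)]])
          P=[proj(c,[*(np.array([.431,.328])+[dx,dy]+m@[i,j]),z]) for i in(-.008,.008) for j in(-.008,.008) for z in(.08,.12)]
          h=cv2.convexHull(((np.array(P)-[x0,y0]+.5)*S).astype(np.float32))
          k=np.zeros((g.shape[0]*S,g.shape[1]*S),np.uint8);cv2.fillConvexPoly(k,h.astype(int),255)
          k=cv2.resize(k,None,fx=1/S,fy=1/S,interpolation=cv2.INTER_AREA)/255.
          e=((k-obs)**2).sum()
          if e<best:best=e;bb=(yaw,round(e,2),.431+dx,.328+dy)
      print(bb)
```

```text
scene pin approx [[0.43158074 0.32534218 0.1       ]]
[[ 51  50  51  73  84 112 124 124 125 131 134 130 130 135 137 138 133 128
   86  51]
 [ 49  75 109 117 119 127 125 124 125 133 134 130 131 135 137 137 133 128
  101  65]
 [112 123 122 119 123 127 125 124 127 134 132 130 133 135 137 136 134 128
  102  66]
 [125 125 122 120 124 128 124 124 128 134 131 130 134 136 138 135 132 128
  125  86]
 [126 125 122 120 126 127 124 124 130 135 129 130 135 138 138 134 129 127
  126 106]
 [126 124 120 121 128 127 123 108 104 106 121 130 134 138 138 133 129 126
  128 131]
 [126 124 119 123 128 100  59  37  32  30  36 112 107 123 137 134 128 124
  129 135]
 [126 122 120 123 100  56  30  28  17   9   7  46  76  87  89  87  84 112
  130 135]
 [124 121 104  68  40  32  28  27  27  15   8  15  41  74  81  79  77  81
  120 135]
 [124 120  94  52  28  28  28  27  27  22   9   7  12  53  77  79  76  77
   85  89]
 [123 119 120  78  27  28  29  28  27  27  16   7   9  37  71  77  77  78
   83  82]
 [123 119 124  94  49  29  28  28  25  14   9   8  36  69  80  78  75  80
   83  81]
 [121 120 126 125  93  47 
[... 277 characters left out ...]
4 132 102  78  75  79  83
   82  77]
 [ 80 116 127 124 124 129 134 130 128 134 136 136 134 129 123 123 128 102
   82  76]
 [ 57 110 127 123 124 131 135 129 130 134 136 137 134 130 126 127 133 133
  127 111]]
(0, np.float64(15.24), np.float64(0.431), np.float64(0.327))
(5, np.float64(14.48), np.float64(0.431), np.float64(0.327))
(10, np.float64(13.45), np.float64(0.431), np.float64(0.327))
(15, np.float64(12.97), np.float64(0.431), np.float64(0.327))Traceback (most recent call last):
  File "<stdin>", line 14, in <module>
  File "h.py", line 15, in proj
    c=robot.calibration(cam);K=np.array(c['intrinsics']);T=np.array(c['cam_to_world'])
ValueError: time passes only in moves, steps and waits
```

```bash
python3 - <<'E'
s=open('h.py').read()
s=s.replace("def snap","import functools\n@functools.lru_cache\ndef cal(c): return robot.calibration(c)\ndef snap",1).replace("c=robot.calibration(cam)","c=cal(cam)")
open('h.py','w').write(s)
E
python3 - <<'E'
from h import *
g0=cv2.imread('pics/top0.png').astype(float).mean(2)
S=12;x0,y0,x1,y1=206,234,226,252
g=g0[y0:y1,x0:x1];obs=np.clip((75-g)/45,0,1);obs[:,14:]=0
for yaw in range(0,90,5):
  a=np.radians(yaw);m=np.array([[np.cos(a),-np.sin(a)],[np.sin(a),np.cos(a)]]);L=[]
  for dx in np.arange(-.004,.0041,.001):
    for dy in np.arange(-.004,.0041,.001):
      P=[proj('top',[*(np.array([.431,.328])+[dx,dy]+m@[i,j]),z]) for i in(-.008,.008) for j in(-.008,.008) for z in(.08,.12)]
      h=cv2.convexHull(((np.array(P)-[x0,y0]+.5)*S).astype(np.float32))
      k=np.zeros((g.shape[0]*S,g.shape[1]*S),np.uint8);cv2.fillConvexPoly(k,h.astype(int),255)
      k=cv2.resize(k,None,fx=1/S,fy=1/S,interpolation=cv2.INTER_AREA)/255.
      L.append((((k-obs)**2).sum(),.431+dx,.328+dy))
  print(yaw,np.round(min(L),4))
shift([.431,.327,.2],np.radians(30))
shift([.431,.327,.2],np.radians(120))
E
```

```text
0 [12.3994  0.431   0.327 ]
5 [11.5018  0.431   0.327 ]
10 [10.4519  0.431   0.327 ]
15 [10.0539  0.431   0.327 ]
20 [9.3645 0.431  0.327 ]
25 [8.6165 0.431  0.327 ]
30 [8.7386 0.431  0.327 ]
35 [8.8779 0.431  0.327 ]
40 [8.8512 0.431  0.327 ]
45 [9.0588 0.431  0.328 ]
50 [9.6101 0.431  0.327 ]
55 [9.7639 0.431  0.328 ]
60 [10.0957  0.431   0.327 ]
65 [10.8476  0.431   0.327 ]
70 [11.6219  0.431   0.327 ]
75 [12.263  0.431  0.327]
80 [12.8606  0.431   0.327 ]
85 [13.5548  0.431   0.328 ]
shift [ 0.0511 -0.2422 -0.0408] twist [array([ 5.894e-01, -1.300e-03,  2.000e-04]), array([-2.5522e+00, -2.0000e-04, -1.7000e-03])]
shift [ 0.0511 -0.2422 -0.0408] twist [array([-9.814e-01, -1.100e-03, -8.000e-04]), array([ 2.1602e+00, -1.0000e-03,  1.3000e-03])]
```

```bash
python3 -m creep '[{"translation":[0.01,-0.048,-0.008],"twist":[0.11,0,0],"hand":100},{"translation":[0.02,-0.096,-0.016],"twist":[0.22,0,0],"hand":100},{"translation":[0.03,-0.144,-0.024],"twist":[0.33,0,0],"hand":100},{"translation":[0.04,-0.192,-0.032],"twist":[0.44,0,0],"hand":100},{"translation":[0.051,-0.242,-0.041],"twist":[0.55,0,0],"hand":100}]'; python3 -c "
from h import *
shift([.431,.327,.112],np.radians(32))"
```

```text
time: 0.6
tool_pos: [0.4304, 0.3267, 0.1999]
tool_rot: [-2.874, 1.569, -2.316]
contact_force: [-0.1, 0.8, -0.2]
opening: 0.0916
shift [0.0879 0.     0.0008] twist [array([ 0.0002, -0.0016,  0.0004]), array([-3.1414e+00, -7.0000e-04, -2.4000e-03])]
```

```bash
python3 -m creep '[{"translation":[0.045,0,0.001],"twist":[0,-0.001,0],"hand":70},{"translation":[0.088,0,0.001],"twist":[0,-0.001,0],"hand":50},{"translation":[0.088,0,0.001],"twist":[0,-0.001,0],"hand":35}]'; python3 -c "
from h import *
shift([.431,.327,.112],np.radians(32))
snap('scene','s1',(340,110,460,200),6)"
```

```text
time: 0.9
tool_pos: [0.4281, 0.3246, 0.1066]
tool_rot: [3.129, 1.558, -2.597]
contact_force: [-0.1, -0.1, -0.8]
opening: 0.0719
shift [-0.0054  0.0005  0.0036] twist [array([-0.0011, -0.0127, -0.0002]), array([ 3.1405e+00, -3.0000e-04,  2.0000e-02])]
```

View pics/s1.png

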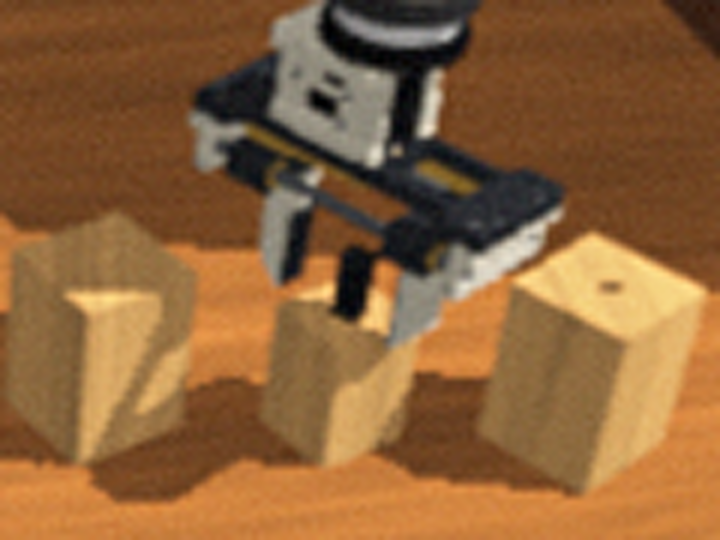

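The picture shows the handle standing between the two open jaws, crop pixel about (352,283). The tool dipped slightly low and tilted 0.013 rad, so I'll correct that and then grip.

```bash
python3 -m creep '[{"translation":[-0.005,0,0.0036],"twist":[0,-0.0127,0],"hand":35},{"translation":[-0.005,0,0.0036],"twist":[0,-0.0127,0],"hand":35},{"translation":[-0.005,0,0.0036],"twist":[0,-0.0127,0],"hand":25}]' 20; python3 -c "
from h import *
shift([.431,.327,.112],np.radians(32))"
```

```text
time: 1.25
tool_pos: [0.4336, 0.3289, 0.1171]
tool_rot: [-0.032, 1.561, 0.528]
contact_force: [0.7, 0.3, -0.3]
opening: 0.0445
shift [ 0.0051 -0.0002 -0.0032] twist [array([0.0006, 0.0096, 0.0003]), array([-3.141e+00, -5.000e-04,  1.510e-02])]
```

```bash
for i in 1 2; do python3 -m creep '[{"translation":[0,0,0],"twist":[0,0,0],"hand":35},{"translation":[0,0,0],"twist":[0,0,0],"hand":35}]'; done; python3 -c "
from h import *
shift([.431,.327,.112],np.radians(32))"
```

```text
time: 1.45
tool_pos: [0.4339, 0.3293, 0.1182]
tool_rot: [-0.035, 1.559, 0.525]
contact_force: [-0.1, 0.2, 0.5]
opening: 0.0327
time: 1.65
tool_pos: [0.4339, 0.3294, 0.1184]
tool_rot: [-0.032, 1.559, 0.528]
contact_force: [-0.6, -0.2, 0.3]
opening: 0.0319
shift [ 0.0064 -0.0005 -0.0038] twist [array([0.001 , 0.0121, 0.0004]), array([-3.1406e+00, -6.0000e-04,  1.9000e-02])]
```

```bash
python3 -m creep '[{"translation":[0.0064,-0.0005,-0.0038],"twist":[0,0.0121,0],"hand":35},{"translation":[0.0064,-0.0005,-0.0038],"twist":[0,0.0121,0],"hand":35},{"translation":[0.0064,-0.0005,-0.0038],"twist":[0,0.0121,0],"hand":35},{"translation":[0.0064,-0.0005,-0.0038],"twist":[0,0.0121,0],"hand":10},{"translation":[0.0064,-0.0005,-0.0038],"twist":[0,0.0121,0],"hand":10}]'; python3 -m creep '[{"translation":[0,0,0],"twist":[0,0,0],"hand":10},{"translation":[0,0,0],"twist":[0,0,0],"hand":5},{"translation":[0,0,0],"twist":[0,0,0],"hand":5},{"translation":[0,0,0],"twist":[0,0,0],"hand":5}]' 20; python3 -c "
from h import *
shift([.431,.327,.112],np.radians(32))
s=robot.observe();print(s['contact_force'],s['torque'])
snap('scene','s2',(340,110,460,200),6)"
```

```text
time: 2.15
tool_pos: [0.4311, 0.327, 0.112]
tool_rot: [-1.148, 1.57, -0.588]
contact_force: [-0.4, -0.6, 0.1]
opening: 0.0204
time: 2.55
tool_pos: [0.4311, 0.327, 0.112]
tool_rot: [-1.173, 1.57, -0.613]
contact_force: [0.2, 0.4, -1.0]
opening: 0.0161
shift [ 0.      0.     -0.0001] twist [array([0.001 , 0.0002, 0.0004]), array([-3.1406e+00, -7.0000e-04,  3.0000e-04])]
[ 0.19852743  0.39774203 -0.98086767] [-0.06829889  0.04298497 -0.04440484]
```

View pics/s2.png

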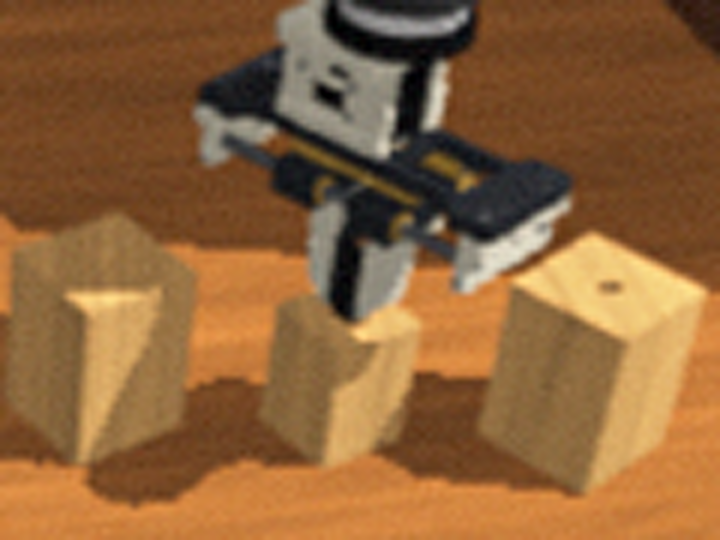

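The jaws have closed on the handle and the opening reads 16.1 mm, so they are flush with its flats. I'll raise the grip force and lift.

```bash
python3 -m creep '[{"translation":[0,0,0],"twist":[0,0,0],"hand":5},{"translation":[-0.03,0,0],"twist":[0,0,0],"hand":5},{"translation":[-0.07,0,0],"twist":[0,0,0],"hand":5},{"translation":[-0.11,0,0],"twist":[0,0,0],"hand":5},{"translation":[-0.138,0,0],"twist":[0,0,0],"hand":5}]' 40;python3 -m creep '[{"translation":[0,0,0],"twist":[0,0,0],"hand":5},{"translation":[0,0,0],"twist":[0,0,0],"hand":5}]'; python3 -c "
from h import *
shift([.611,-.041,.25],np.radians(32))"
```

```text
time: 3.1
tool_pos: [0.4315, 0.3273, 0.2528]
tool_rot: [-0.177, 1.568, 0.382]
contact_force: [-0.2, 0.7, -0.3]
opening: 0.0156
time: 3.3
tool_pos: [0.4315, 0.3273, 0.253]
tool_rot: [-0.144, 1.567, 0.415]
contact_force: [0.6, -0.1, -0.9]
opening: 0.0161
shift [ 0.0031 -0.4074 -0.0433] twist [array([0.001 , 0.0042, 0.0006]), array([-3.1406e+00, -1.0000e-03,  6.6000e-03])]
```

```bash
python3 -m creep '[{"translation":[0.001,-0.04,-0.004],"twist":[0,0,0],"hand":5},{"translation":[0.001,-0.08,-0.008],"twist":[0,0.001,0],"hand":5},{"translation":[0.002,-0.12,-0.012],"twist":[0,0.002,0],"hand":5},{"translation":[0.002,-0.16,-0.017],"twist":[0,0.003,0],"hand":5},{"translation":[0.003,-0.2,-0.021],"twist":[0,0.004,0],"hand":5}]';python3 -m creep '[{"translation":[0,-0.04,-0.004],"twist":[0,0,0],"hand":5},{"translation":[0,-0.08,-0.008],"twist":[0,0,0],"hand":5},{"translation":[0,-0.12,-0.012],"twist":[0,0,0],"hand":5},{"translation":[0,-0.16,-0.017],"twist":[0,0,0],"hand":5},{"translation":[0,-0.2,-0.021],"twist":[0,0,0],"hand":5}]';python3 -m creep '[{"translation":[0,0,0],"twist":[0,0,0],"hand":5},{"translation":[0,0,0],"twist":[0,0,0],"hand":5},{"translation":[0,0,0],"twist":[0,0,0],"hand":5}]'; python3 -c "
from h import *
shift([.611,-.041,.205],np.radians(32))"
```

```text
time: 3.8
tool_pos: [0.5195, 0.145, 0.248]
tool_rot: [2.864, 1.567, -2.86]
contact_force: [0.7, -0.5, -0.3]
opening: 0.016
time: 4.3
tool_pos: [0.6075, -0.0371, 0.2453]
tool_rot: [2.594, 1.563, -3.129]
contact_force: [-0.2, -0.6, -0.1]
opening: 0.0161
time: 4.6
tool_pos: [0.6066, -0.0362, 0.2439]
tool_rot: [2.495, 1.561, 3.055]
contact_force: [-0.0, 0.9, -0.3]
opening: 0.0156
shift [ 0.0389 -0.0066  0.0015] twist [array([ 0.0015, -0.0082, -0.0062]), array([-3.1401,  0.0097, -0.0129])]
```

```bash
python3 -m creep '[{"translation":[0.02,-0.003,0.001],"twist":[0.0015,-0.008,-0.006],"hand":5},{"translation":[0.0389,-0.0066,0.0015],"twist":[0.0015,-0.0082,-0.0062],"hand":5},{"translation":[0.0389,-0.0066,0.0015],"twist":[0.0015,-0.0082,-0.0062],"hand":5},{"translation":[0.0389,-0.0066,0.0015],"twist":[0.0015,-0.0082,-0.0062],"hand":5},{"translation":[0.0389,-0.0066,0.0015],"twist":[0.0015,-0.0082,-0.0062],"hand":5}]'; python3 -c "
from h import *
shift([.611,-.041,.205],np.radians(32))
snap('scene','s3',(255,170,335,230),10)
print('hole scene px',(proj('scene',[.611,-.041,.09])-[255,170])*10)
snap('top','t3')
print('tip', (proj('scene',[.611,-.041,.098])-[255,170])*10, 'mm/px', [((proj('scene',np.array([.611,-.041,.09])+d)-proj('scene',[.611,-.041,.09]))*10).round(1) for d in .01*np.eye(3)])"
```

```text
time: 5.1
tool_pos: [0.6114, -0.0403, 0.2062]
tool_rot: [-0.717, 1.569, -0.157]
contact_force: [0.5, -0.1, -0.6]
opening: 0.0157
shift [ 0.0012 -0.0004 -0.0007] twist [array([0.0009, 0.0014, 0.0012]), array([-3.1407e+00, -1.9000e-03,  2.2000e-03])]
hole scene px [383.67312385 385.34537448]
tip [382.36108952 364.08272002] mm/px [array([ 4.3, 24. ]), array([35.5, -4.1]), array([ -1.6, -26.6])]
```

View pics/s3.png

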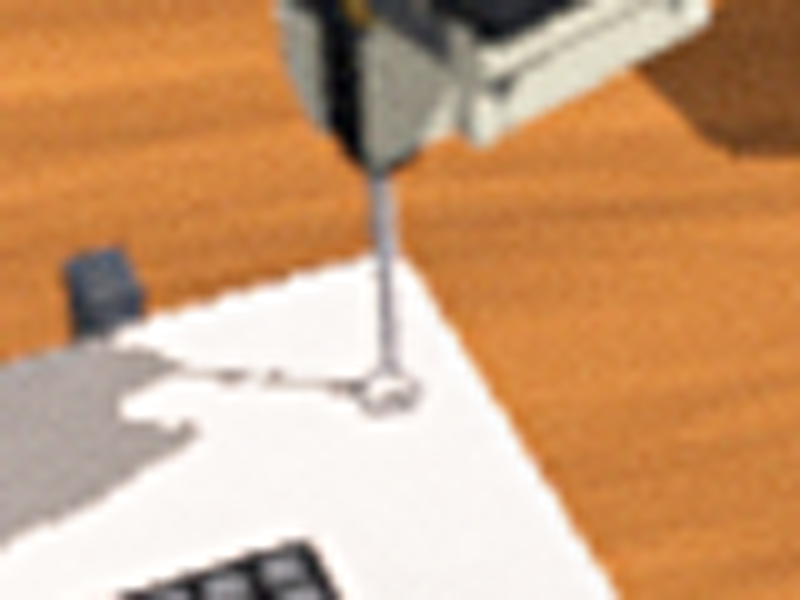

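The ring around the hole is at crop pixel (389,390) and the rod ends just above it at (388,371). Both match the predicted positions to within about 0.5 mm. I'll centre the pin and go down gently.

```bash
python3 -m creep '[{"translation":[0.005,-0.0004,-0.0007],"twist":[0.001,0.0014,0.0012],"hand":5},{"translation":[0.0087,-0.0004,-0.0007],"twist":[0.001,0.0014,0.0012],"hand":5},{"translation":[0.0087,-0.0004,-0.0007],"twist":[0.001,0.0014,0.0012],"hand":5},{"translation":[0.0087,-0.0004,-0.0007],"twist":[0.001,0.0014,0.0012],"hand":5}]'; python3 -m creep '[{"translation":[0.001,0,0],"twist":[0,0,0],"hand":5},{"translation":[0.002,0,0],"twist":[0,0,0],"hand":5},{"translation":[0.002,0,0],"twist":[0,0,0],"hand":5}]';python3 -m creep '[{"translation":[0.001,0,0],"twist":[0,0,0],"hand":5},{"translation":[0.002,0,0],"twist":[0,0,0],"hand":5},{"translation":[0.002,0,0],"twist":[0,0,0],"hand":5}]'; python3 -c "
from h import *
shift([.611,-.041,.185],np.radians(32))"
```

```text
time: 5.6
tool_pos: [0.6109, -0.0414, 0.1972]
tool_rot: [2.481, 1.57, 3.039]
contact_force: [0.5, 0.5, -0.8]
opening: 0.0158
time: 5.9
tool_pos: [0.6109, -0.0414, 0.1951]
tool_rot: [2.473, 1.57, 3.031]
contact_force: [0.2, 0.3, -0.9]
opening: 0.0158
time: 6.2
tool_pos: [0.6108, -0.0414, 0.1929]
tool_rot: [2.426, 1.57, 2.984]
contact_force: [-0.2, -1.1, -0.3]
opening: 0.0158
shift [0.0079 0.0002 0.0004] twist [array([-0.0007, -0.0007, -0.0006]), array([ 3.1409e+00, -9.0000e-04,  1.1000e-03])]
```

```bash
python3 -m creep '[{"translation":[0.004,0,0],"twist":[0,0,0],"hand":5},{"translation":[0.008,0.0002,0.0004],"twist":[0,0,0],"hand":5},{"translation":[0.011,0.0002,0.0004],"twist":[0,0,0],"hand":5},{"translation":[0.013,0.0002,0.0004],"twist":[0,0,0],"hand":5},{"translation":[0.013,0.0002,0.0004],"twist":[0,0,0],"hand":5}]'; 
python3 -m creep '[{"translation":[0.0015,0,0],"twist":[0,0,0],"hand":5},{"translation":[0.003,0,0],"twist":[0,0,0],"hand":5},{"translation":[0.003,0,0],"twist":[0,0,0],"hand":5}]';python3 -m creep '[{"translation":[0.001,0,0],"twist":[0,0,0],"hand":5},{"translation":[0.002,0,0],"twist":[0,0,0],"hand":5},{"translation":[0.002,0,0],"twist":[0,0,0],"hand":5}]'
```

```text
time: 6.7
tool_pos: [0.6108, -0.0409, 0.1794]
tool_rot: [2.432, 1.569, 2.99]
contact_force: [0.1, -0.6, 0.3]
opening: 0.0161
time: 7.0
tool_pos: [0.6107, -0.0409, 0.1762]
tool_rot: [2.414, 1.569, 2.972]
contact_force: [-0.1, -0.6, 0.2]
opening: 0.0159
time: 7.3
tool_pos: [0.6106, -0.0409, 0.1741]
tool_rot: [2.411, 1.569, 2.969]
contact_force: [-0.1, -0.2, -0.6]
opening: 0.016
```

```bash
python3 -m creep '[{"translation":[0.001,0,0],"twist":[0,0,0],"hand":5},{"translation":[0.002,0,0],"twist":[0,0,0],"hand":5},{"translation":[0.002,0,0],"twist":[0,0,0],"hand":5}]';python3 -m creep '[{"translation":[0.001,0,0],"twist":[0,0,0],"hand":5},{"translation":[0.002,0,0],"twist":[0,0,0],"hand":5},{"translation":[0.002,0,0],"twist":[0,0,0],"hand":5}]';python3 -m creep '[{"translation":[0.001,0,0.0002],"twist":[0,0,0],"hand":5},{"translation":[0.002,0,0.0002],"twist":[0,0,0],"hand":5},{"translation":[0.002,0,0.0002],"twist":[0,0,0],"hand":5}]'
```

```text
time: 7.6
tool_pos: [0.6105, -0.0409, 0.1719]
tool_rot: [2.41, 1.568, 2.968]
contact_force: [0.4, -0.4, -0.4]
opening: 0.0158
time: 7.9
tool_pos: [0.6105, -0.0409, 0.1697]
tool_rot: [2.409, 1.568, 2.967]
contact_force: [-0.1, 0.3, -0.9]
opening: 0.0155
time: 8.2
tool_pos: [0.6105, -0.0407, 0.1675]
tool_rot: [2.408, 1.568, 2.966]
contact_force: [-0.9, -0.1, -0.5]
opening: 0.0156
```

```bash
python3 -m creep '[{"translation":[0.001,0,0.0002],"twist":[0,0.001,0],"hand":5},{"translation":[0.002,0,0.0002],"twist":[0,0.001,0],"hand":5},{"translation":[0.002,0,0.0002],"twist":[0,0.001,0],"hand":5}]';python3 -m creep '[{"translation":[0.001,0,0],"twist":[0,0,0],"hand":5},{"translation":[0.002,0,0],"twist":[0,0,0],"hand":5},{"translation":[0.002,0,0],"twist":[0,0,0],"hand":5}]';python3 -m creep '[{"translation":[0.001,0,0],"twist":[0,0,0],"hand":5},{"translation":[0.002,0,0],"twist":[0,0,0],"hand":5},{"translation":[0.002,0,0],"twist":[0,0,0],"hand":5}]'
```

```text
time: 8.5
tool_pos: [0.6106, -0.0406, 0.1653]
tool_rot: [2.566, 1.566, 3.124]
contact_force: [-0.1, 0.7, -1.2]
opening: 0.0157
time: 8.8
tool_pos: [0.6106, -0.0406, 0.1631]
tool_rot: [2.556, 1.566, 3.114]
contact_force: [0.7, -0.0, 0.0]
opening: 0.0157
time: 9.1
tool_pos: [0.6107, -0.0407, 0.1616]
tool_rot: [2.6, 1.567, -3.125]
contact_force: [0.3, 0.1, 4.2]
opening: 0.0157
```

Contact: 4.2 N at TCP z = 0.1616. From here I'll push about 6–7 mm in small steps.

```bash
python3 -m creep '[{"translation":[0.001,0,0],"twist":[0,0,0],"hand":5},{"translation":[0.002,0,0],"twist":[0,0,0],"hand":5},{"translation":[0.002,0,0],"twist":[0,0,0],"hand":5}]';python3 -m creep '[{"translation":[0.001,0,0],"twist":[0,0,0],"hand":5},{"translation":[0.0015,0,0],"twist":[0,0,0],"hand":5},{"translation":[0.0015,0,0],"twist":[0,0,0],"hand":5}]'
```

```text
time: 9.4
tool_pos: [0.6109, -0.0407, 0.1605]
tool_rot: [2.69, 1.568, -3.036]
contact_force: [-2.4, -0.4, 7.6]
opening: 0.0158
time: 9.7
tool_pos: [0.6109, -0.0407, 0.16]
tool_rot: [2.843, 1.569, -2.882]
contact_force: [-1.5, 0.2, 7.4]
opening: 0.0159
```

```bash
python3 -m creep '[{"translation":[0.001,0,0],"twist":[0,0,0],"hand":5},{"translation":[0.0025,0,0],"twist":[0,0,0],"hand":5},{"translation":[0.0025,0,0],"twist":[0,0,0],"hand":5}]';python3 -m creep '[{"translation":[0.001,0,0],"twist":[0,0,0],"hand":5},{"translation":[0.0025,0,0],"twist":[0,0,0],"hand":5},{"translation":[0.0025,0,0],"twist":[0,0,0],"hand":5}]'
```

```text
time: 10.0
tool_pos: [0.6109, -0.0407, 0.1585]
tool_rot: [3.077, 1.569, -2.649]
contact_force: [-2.4, -0.2, 7.8]
opening: 0.0158
time: 10.3
tool_pos: [0.6109, -0.0406, 0.1569]
tool_rot: [-2.83, 1.57, -2.272]
contact_force: [-2.1, 0.5, 7.3]
opening: 0.0162
```

```bash
python3 -m creep '[{"translation":[0.001,0,0],"twist":[0,0,0],"hand":5},{"translation":[0.0023,0,0],"twist":[0,0,0],"hand":5},{"translation":[0.0023,0,0],"twist":[0,0,0],"hand":5},{"translation":[0.0023,0,0],"twist":[0,0,0],"hand":5}]'
python3 - <<'E'
from h import *
snap('scene','s4',(245,160,335,230),5)
a=cv2.imread('pics/scene_s3_full.png')[160:230,245:335];b=cv2.imread('pics/scene_s4_full.png')[160:230,245:335]
d=cv2.absdiff(a,b).max(2); print('knob area diff',(d[10:45,:30]>40).sum())
E
```

```text
time: 10.7
tool_pos: [0.6109, -0.0406, 0.1553]
tool_rot: [-2.194, 1.57, -1.636]
contact_force: [-1.7, 0.3, 6.5]
opening: 0.016
knob area diff 286
```

View pics/s4.png

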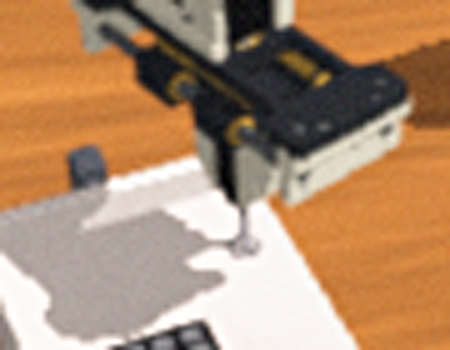

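The knob has moved from full-image y≈199 to y≈193.5, and a gap has opened at the tray front, so the tray has sprung ajar with about 6.5 N on the pin. I'll check that by projection and withdraw straight up.

```bash
python3 -c "
from h import *
n=np.array([-.968,-.25,0])
for z in (.084,.068): 
  for e in (0,.028): print(z,e,proj('scene',np.array([.537,-.116,z])+e*n))"
python3 -m creep '[{"translation":[-0.01,0,0],"twist":[0,0,0],"hand":5},{"translation":[-0.03,0,0],"twist":[0,0,0],"hand":5},{"translation":[-0.05,0,0],"twist":[0,0,0],"hand":5},{"translation":[-0.075,0,0],"twist":[0,0,0],"hand":5},{"translation":[-0.095,0,0],"twist":[0,0,0],"hand":5}]'; python3 -m creep '[{"translation":[0,0,0],"twist":[0,0,0],"hand":5},{"translation":[0,0,0],"twist":[0,0,0],"hand":5},{"translation":[0,0,0],"twist":[0,0,0],"hand":5}]'; python3 -c "
from h import *
shift([.431,.327,.25],np.radians(32))"
```

```text
0.084 0 [265.05643374 196.20646844]
0.084 0.028 [262.16418655 190.66298654]
0.068 0 [265.57800609 200.31853216]
0.068 0.028 [262.70408737 194.75475414]
time: 11.25
tool_pos: [0.611, -0.0405, 0.252]
tool_rot: [-1.58, 1.57, -1.022]
contact_force: [-0.4, 0.1, -1.2]
opening: 0.0159
time: 11.55
tool_pos: [0.6104, -0.0404, 0.2505]
tool_rot: [2.885, 1.569, -2.84]
contact_force: [0.1, 0.3, -0.2]
opening: 0.0156
shift [0.0006 0.4067 0.0424] twist [array([-0.0004, -0.0019, -0.0005]), array([ 3.1412e+00, -8.0000e-04,  2.9000e-03])]
```

The projection confirms the tray is ajar by about 28 mm. I'll carry the pin back.

```bash
python3 -m creep '[{"translation":[0,0.04,0.004],"twist":[0,0,0],"hand":5},{"translation":[0,0.08,0.008],"twist":[0,0,0],"hand":5},{"translation":[0,0.12,0.012],"twist":[0,-0.001,0],"hand":5},{"translation":[0,0.16,0.017],"twist":[0,-0.002,0],"hand":5},{"translation":[0,0.2,0.021],"twist":[0,-0.002,0],"hand":5}]';python3 -m creep '[{"translation":[0,0.04,0.004],"twist":[0,0,0],"hand":5},{"translation":[0,0.08,0.008],"twist":[0,0,0],"hand":5},{"translation":[0,0.12,0.012],"twist":[0,0,0],"hand":5},{"translation":[0,0.16,0.017],"twist":[0,0,0],"hand":5},{"translation":[0,0.2,0.021],"twist":[0,0,0],"hand":5}]';python3 -m creep '[{"translation":[0,0,0],"twist":[0,0,0],"hand":5},{"translation":[0,0,0],"twist":[0,0,0],"hand":5},{"translation":[0,0,0],"twist":[0,0,0],"hand":5}]'; python3 -c "
from h import *
shift([.431,.327,.2],np.radians(32))"
```

```text
time: 12.05
tool_pos: [0.5209, 0.1415, 0.2492]
tool_rot: [2.479, 1.568, 3.037]
contact_force: [1.5, 0.6, 0.1]
opening: 0.0158
time: 12.55
tool_pos: [0.4315, 0.3235, 0.2481]
tool_rot: [2.773, 1.566, -2.953]
contact_force: [0.6, 0.8, -0.7]
opening: 0.0158
time: 12.85
tool_pos: [0.4317, 0.3226, 0.2473]
tool_rot: [2.93, 1.565, -2.796]
contact_force: [0.0, 0.8, -0.5]
opening: 0.0155
shift [0.0473 0.0041 0.002 ] twist [array([-0.0013, -0.0059, -0.0013]), array([ 3.1403e+00, -2.0000e-03,  9.3000e-03])]
```

```bash
python3 -m creep '[{"translation":[0.02,0.0041,0.002],"twist":[-0.0013,-0.0059,-0.0013],"hand":5},{"translation":[0.045,0.0041,0.002],"twist":[-0.0013,-0.0059,-0.0013],"hand":5},{"translation":[0.0473,0.0041,0.002],"twist":[-0.0013,-0.0059,-0.0013],"hand":5},{"translation":[0.0473,0.0041,0.002],"twist":[-0.0013,-0.0059,-0.0013],"hand":5},{"translation":[0.0473,0.0041,0.002],"twist":[-0.0013,-0.0059,-0.0013],"hand":5}]'; python3 -c "
from h import *
shift([.431,.327,.19],np.radians(32))
snap('scene','s5',(360,125,440,185),10)
print((proj('scene',[.431,.327,.08])-[360,125])*10+4.5,(proj('scene',[.431,.327,.093])-[360,125])*10+4.5)"
```

```text
time: 13.35
tool_pos: [0.432, 0.3267, 0.2012]
tool_rot: [-0.096, 1.569, 0.462]
contact_force: [0.4, 0.7, -1.3]
opening: 0.016
shift [ 0.0112  0.0008 -0.0007] twist [array([-0.0011,  0.0018,  0.0002]), array([ 3.1405e+00,  3.0000e-04, -2.8000e-03])]
[380.09373039 373.25248992] [385.70212694 340.72611318]
```

View pics/s5.png

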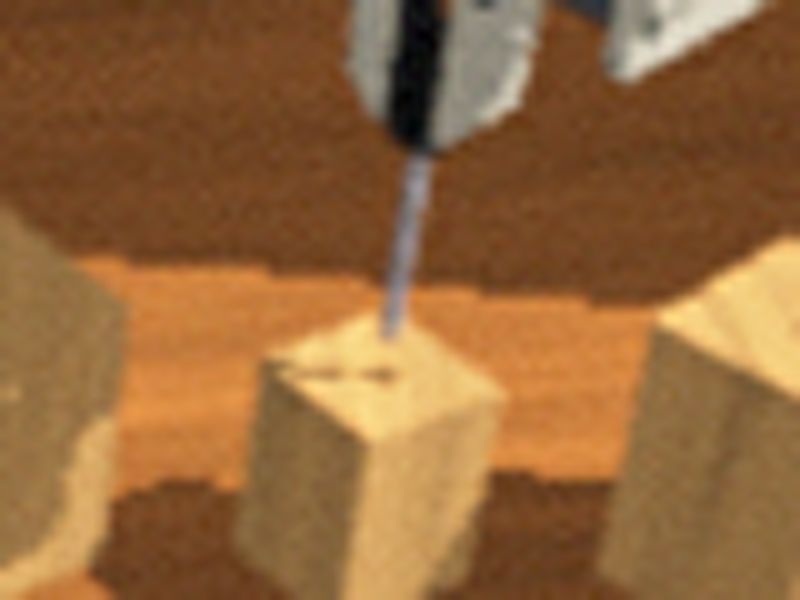

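The stand's hole is at crop pixel (381,375) and the rod tip at (389,338). That is within about 1 mm of aligned, so I'll correct and lower it.

```bash
python3 -m creep '[{"translation":[0.005,0.0007,-0.0007],"twist":[-0.0011,0.0018,0],"hand":5},{"translation":[0.011,0.0007,-0.0007],"twist":[-0.0011,0.0018,0],"hand":5},{"translation":[0.011,0.0007,-0.0007],"twist":[-0.0011,0.0018,0],"hand":5},{"translation":[0.011,0.0007,-0.0007],"twist":[-0.0011,0.0018,0],"hand":5}]'; python3 -m creep '[{"translation":[0.002,0,0],"twist":[0,0,0],"hand":5},{"translation":[0.004,0,0],"twist":[0,0,0],"hand":5},{"translation":[0.004,0,0],"twist":[0,0,0],"hand":5}]'; python3 -m creep '[{"translation":[0.002,0,0],"twist":[0,0,0],"hand":5},{"translation":[0.004,0,0],"twist":[0,0,0],"hand":5},{"translation":[0.004,0,0],"twist":[0,0,0],"hand":5}]';  python3 -c "
from h import *
shift([.4311,.327,.122],np.radians(32))"
```

```text
time: 13.8
tool_pos: [0.4308, 0.3271, 0.1901]
tool_rot: [-2.2, 1.571, -1.641]
contact_force: [0.4, 0.1, -0.0]
opening: 0.0157
time: 14.1
tool_pos: [0.4306, 0.327, 0.1858]
tool_rot: [-2.943, 1.57, -2.384]
contact_force: [0.8, -0.4, -1.0]
opening: 0.0157
time: 14.4
tool_pos: [0.4305, 0.3269, 0.1814]
tool_rot: [-3.078, 1.569, -2.519]
contact_force: [0.3, -0.7, -0.2]
opening: 0.0157
shift [ 0.0594 -0.0003  0.0007] twist [array([ 0.0004, -0.0014,  0.0001]), array([-3.1412e+00, -1.0000e-04, -2.1000e-03])]
```

```bash
python3 -m creep '[{"translation":[0.015,-0.0003,0.0007],"twist":[0,-0.0014,0],"hand":5},{"translation":[0.03,-0.0003,0.0007],"twist":[0,-0.0014,0],"hand":5},{"translation":[0.045,-0.0003,0.0007],"twist":[0,-0.0014,0],"hand":5},{"translation":[0.059,-0.0003,0.0007],"twist":[0,-0.0014,0],"hand":5},{"translation":[0.059,-0.0003,0.0007],"twist":[0,-0.0014,0],"hand":5}]'; python3 -m creep '[{"translation":[0,0,0],"twist":[0,0,0],"hand":5},{"translation":[0,0,0],"twist":[0,0,0],"hand":5},{"translation":[0,0,0],"twist":[0,0,0],"hand":5}]'; python3 -m creep '[{"translation":[0.003,0,0],"twist":[0,0,0],"hand":5},{"translation":[0.006,0,0],"twist":[0,0,0],"hand":5},{"translation":[0.006,0,0],"twist":[0,0,0],"hand":5}]'; python3 -c "
from h import *
shift([.4311,.327,.112],np.radians(32))"
```

```text
time: 14.9
tool_pos: [0.4302, 0.3264, 0.1208]
tool_rot: [3.125, 1.567, -2.599]
contact_force: [-0.3, 0.5, -1.2]
opening: 0.0159
time: 15.2
tool_pos: [0.4306, 0.3267, 0.1215]
tool_rot: [3.134, 1.569, -2.591]
contact_force: [0.7, -0.0, 0.2]
opening: 0.0159
time: 15.5
tool_pos: [0.4303, 0.3265, 0.1151]
tool_rot: [3.134, 1.568, -2.59]
contact_force: [-0.7, 0.0, -0.6]
opening: 0.0161
shift [ 0.0031 -0.      0.0009] twist [array([ 0.0005, -0.003 , -0.    ]), array([-3.1411,  0.    , -0.0047])]
```

```bash
python3 -m creep '[{"translation":[0.001,0,0.0007],"twist":[0,-0.003,0],"hand":5},{"translation":[0.002,0,0.0009],"twist":[0,-0.003,0],"hand":5},{"translation":[0.002,0,0.0009],"twist":[0,-0.003,0],"hand":5}]'; python3 -m creep '[{"translation":[0.001,0,0],"twist":[0,0,0],"hand":5},{"translation":[0.0015,0,0],"twist":[0,0,0],"hand":5},{"translation":[0.0015,0,0],"twist":[0,0,0],"hand":5}]'
```

```text
time: 15.8
tool_pos: [0.431, 0.3269, 0.113]
tool_rot: [2.872, 1.571, -2.852]
contact_force: [-0.9, 0.6, -0.3]
opening: 0.0153
time: 16.1
tool_pos: [0.4311, 0.327, 0.112]
tool_rot: [-0.028, 1.57, 0.531]
contact_force: [-1.9, -0.4, 4.8]
opening: 0.0156
```

Home: the handle seats with 4.8 N at the same TCP height as before. I'll release, settle and rise.

```bash
python3 -m creep '[{"translation":[0,0,0],"twist":[0,0,0],"hand":25},{"translation":[0,0,0],"twist":[0,0,0],"hand":40},{"translation":[0,0,0],"twist":[0,0,0],"hand":60},{"translation":[0,0,0],"twist":[0,0,0],"hand":60},{"translation":[0,0,0],"twist":[0,0,0],"hand":60}]' 20; python3 -m creep '[{"translation":[-0.02,0,0],"twist":[0,0,0],"hand":60},{"translation":[-0.05,0,0],"twist":[0,0,0],"hand":60},{"translation":[-0.09,0,0],"twist":[0,0,0],"hand":60},{"translation":[-0.09,0,0],"twist":[0,0,0],"hand":60},{"translation":[-0.09,0,0],"twist":[0,0,0],"hand":60}]'
python3 - <<'E'
from h import *
snap('top','t6'); a=cv2.imread('pics/top_t6_full.png')
f=lambda x0,y0,x1,y1,s:cv2.resize(a[y0:y1,x0:x1],None,fx=s,fy=s,interpolation=cv2.INTER_CUBIC)
snap('scene','s6'); b=cv2.imread('pics/scene_s6_full.png')
im=np.zeros((500,800,3),np.uint8);im[:500,:400]=f(350,150,430,250,5)
im[:500,400:]=cv2.resize(b[120:220,360:440],None,fx=5,fy=5,interpolation=cv2.INTER_CUBIC);cv2.imwrite('pics/c6.png',im)
E
```

```text
time: 16.6
tool_pos: [0.4311, 0.327, 0.1119]
tool_rot: [0.797, 1.571, 1.356]
contact_force: [0.1, 0.2, -0.1]
opening: 0.0505
time: 17.1
tool_pos: [0.4314, 0.3272, 0.2026]
tool_rot: [-0.045, 1.569, 0.514]
contact_force: [-0.2, 0.0, -0.7]
opening: 0.0551
```

View pics/c6.png

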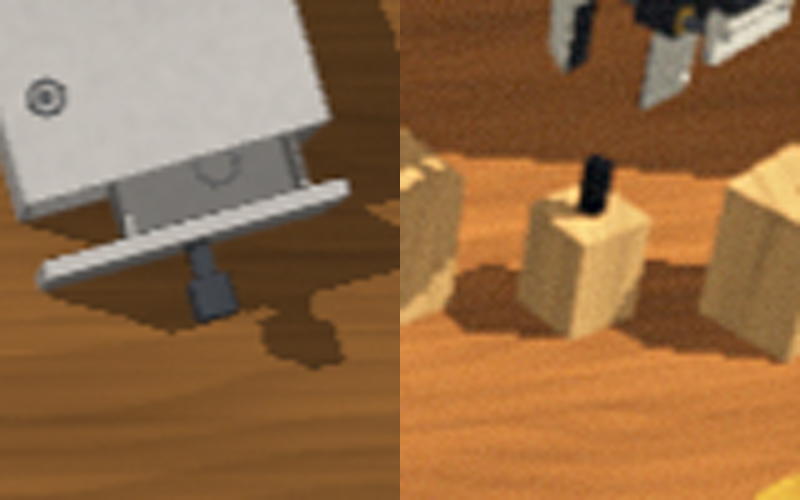

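The pin stands home and upright. The tray is ajar and its knob's top is at crop pixel (213,297) of the left half.

```bash
python3 -c "
from h import *
k=back('top',350+213.5/5-.5,150+297.5/5-.5,.084);print(k, robot.observe()['qpos'].round(2))
c=np.array([.658,-.0857]);r=R.from_euler('z',14.5,degrees=True)
print('box frame',r.inv().apply([k[0]-c[0],k[1]-c[1],0]))
shift([k[0],k[1],.2],np.radians(104.5))"
```

```text
[ 0.50812136 -0.12238782  0.084     ] [ 0.51  0.42  1.56  0.    1.17 -0.05]
box frame [-0.15429055  0.00200739  0.        ]
shift [ 0.0011 -0.4219 -0.1723] twist [array([-1.2649e+00, -1.5000e-03, -1.2000e-03]), array([ 1.8767e+00, -1.4000e-03,  1.6000e-03])]
```

```bash
python3 -m creep '[{"translation":[0,-0.042,-0.017],"twist":[-0.126,0,0],"hand":60},{"translation":[0,-0.084,-0.034],"twist":[-0.252,0,0],"hand":60},{"translation":[0,-0.126,-0.051],"twist":[-0.378,0,0],"hand":60},{"translation":[0,-0.168,-0.069],"twist":[-0.504,0,0],"hand":60},{"translation":[0,-0.21,-0.086],"twist":[-0.63,0,0],"hand":60}]'; python3 -c "
from h import *
shift([.5085,-.1225,.2],np.radians(104.5))"
```

```text
time: 17.7
tool_pos: [0.4682, 0.1015, 0.1997]
tool_rot: [2.192, 1.566, -2.898]
contact_force: [0.4, -0.3, 1.2]
opening: 0.0549
shift [-0.0002 -0.12   -0.1934] twist [array([-0.6302, -0.0013, -0.0042]), array([ 2.5114e+00, -5.5000e-03,  1.7000e-03])]
```

```bash
python3 -m creep '[{"translation":[0,-0.024,-0.039],"twist":[-0.126,0,0],"hand":60},{"translation":[0,-0.048,-0.077],"twist":[-0.252,0,0],"hand":60},{"translation":[0,-0.072,-0.116],"twist":[-0.378,0,0],"hand":60},{"translation":[0,-0.096,-0.155],"twist":[-0.504,0,0],"hand":60},{"translation":[0,-0.12,-0.193],"twist":[-0.63,-0.001,-0.004],"hand":60}]'; python3 -m creep '[{"translation":[0,0,0],"twist":[0,0,0],"hand":60},{"translation":[0,0,0],"twist":[0,0,0],"hand":60},{"translation":[0,0,0],"twist":[0,0,0],"hand":60}]'; python3 -c "
from h import *
shift([.5085,-.1225,.13],np.radians(104.5))"
```

```text
time: 18.2
tool_pos: [0.5081, -0.1239, 0.1983]
tool_rot: [1.029, 1.568, 2.857]
contact_force: [0.1, 0.2, 0.6]
opening: 0.0551
time: 18.5
tool_pos: [0.5074, -0.1228, 0.1974]
tool_rot: [0.915, 1.566, 2.743]
contact_force: [-0.1, 0.4, 0.3]
opening: 0.0551
shift [ 0.0674 -0.0014 -0.0002] twist [array([ 0.0038,  0.0032, -0.0042]), array([-3.1378,  0.0066,  0.005 ])]
```

```bash
python3 -m creep '[{"translation":[0.03,-0.001,0],"twist":[0.004,0.003,-0.004],"hand":60},{"translation":[0.06,-0.0014,0],"twist":[0.004,0.003,-0.004],"hand":60},{"translation":[0.09,-0.0014,0],"twist":[0.004,0.003,-0.004],"hand":60},{"translation":[0.118,-0.0014,0],"twist":[0.004,0.003,-0.004],"hand":60},{"translation":[0.118,-0.0014,0],"twist":[0.004,0.003,-0.004],"hand":60}]'; python3 -m creep '[{"translation":[0,0,0],"twist":[0,0,0],"hand":35},{"translation":[0,0,0],"twist":[0,0,0],"hand":15},{"translation":[0,0,0],"twist":[0,0,0],"hand":10},{"translation":[0,0,0],"twist":[0,0,0],"hand":10},{"translation":[0,0,0],"twist":[0,0,0],"hand":10}]' 15; python3 -c "
from h import *
p,r=tool();d=np.array([-.968,-.25,0]);shift(p+.05*d,np.radians(104.5))"
```

```text
time: 19.0
tool_pos: [0.5058, -0.1196, 0.0763]
tool_rot: [0.912, 1.563, 2.737]
contact_force: [-0.4, 0.7, -0.1]
opening: 0.0555
time: 19.5
tool_pos: [0.5087, -0.1244, 0.0776]
tool_rot: [2.95, 1.565, -1.507]
contact_force: [5.8, -30.7, -13.3]
opening: 0.0202
shift [0.0001 0.05   0.0001] twist [array([ 0.0026, -0.0059, -0.0011]), array([-3.139e+00,  1.800e-03, -9.200e-03])]
```

Gripped at 20.2 mm, but the arm is being pulled sideways. Re-targeting at the measured pose should relax it.

```bash
python3 -m creep '[{"translation":[0,0,0],"twist":[0,0,0],"hand":10},{"translation":[0,0,0],"twist":[0,0,0],"hand":10}]'; python3 -m creep '[{"translation":[0,0.01,0],"twist":[0,0,0],"hand":10},{"translation":[0,0.02,0],"twist":[0,0,0],"hand":10},{"translation":[0,0.03,0],"twist":[0,0,0],"hand":10}]';python3 -c "
from h import *
p,r=tool();d=np.array([-.968,-.25,0]);shift(p+.01*d,np.radians(104.5))"
```

```text
time: 19.7
tool_pos: [0.5085, -0.1248, 0.0775]
tool_rot: [2.892, 1.565, -1.566]
contact_force: [-0.5, -4.0, -6.3]
opening: 0.0201
time: 20.0
tool_pos: [0.4785, -0.1325, 0.0775]
tool_rot: [2.916, 1.565, -1.542]
contact_force: [3.0, -2.2, -8.3]
opening: 0.0199
shift [0.   0.01 0.  ] twist [array([ 0.0021, -0.0061, -0.0014]), array([-3.1395e+00,  2.2000e-03, -9.6000e-03])]
```

```bash
python3 -m creep '[{"translation":[0,0.004,0],"twist":[0,0,0],"hand":10},{"translation":[0,0.008,0],"twist":[0,0,0],"hand":10},{"translation":[0,0.01,0],"twist":[0,0,0],"hand":10},{"translation":[0,0.01,0],"twist":[0,0,0],"hand":10}]'; python3 -m creep '[{"translation":[0,0.002,0],"twist":[0,0,0],"hand":10},{"translation":[0,0.003,0],"twist":[0,0,0],"hand":10},{"translation":[0,0.003,0],"twist":[0,0,0],"hand":10}]'
```

```text
time: 20.4
tool_pos: [0.4689, -0.135, 0.0775]
tool_rot: [2.964, 1.565, -1.493]
contact_force: [2.2, -1.0, -9.3]
opening: 0.02
time: 20.7
tool_pos: [0.4686, -0.1352, 0.0777]
tool_rot: [-2.601, 1.562, -0.775]
contact_force: [12.3, 4.1, -13.8]
opening: 0.0199
```

The end stop is reached after 41 mm of travel, with 12 N of reaction. I'll relax, open and rise.

```bash
python3 -m creep '[{"translation":[0,0,0],"twist":[0,0,0],"hand":10},{"translation":[0,0,0],"twist":[0,0,0],"hand":10},{"translation":[0,0,0],"twist":[0,0,0],"hand":40},{"translation":[0,0,0],"twist":[0,0,0],"hand":60},{"translation":[0,0,0],"twist":[0,0,0],"hand":60}]'; python3 -m creep '[{"translation":[0,0,0],"twist":[0,0,0],"hand":60},{"translation":[-0.03,0,0],"twist":[0,0,0],"hand":60},{"translation":[-0.07,0,0],"twist":[0,0,0],"hand":60},{"translation":[-0.12,0,0],"twist":[0,0,0],"hand":60},{"translation":[-0.15,0,0],"twist":[0,0,0],"hand":60}]'; python3 -m creep '[{"translation":[0,0,0],"twist":[0,0,0],"hand":60},{"translation":[0,0,0],"twist":[0,0,0],"hand":60},{"translation":[0,0,0],"twist":[0,0,0],"hand":60}]'; python3 -c "
from h import *
snap('scene','s8')
n=np.array([-.968,-.25,0])
for e in (0.06,.07): print(e,proj('scene',np.array([.537,-.116,.084])+e*n))"
```

```text
time: 21.2
tool_pos: [0.4686, -0.1353, 0.0782]
tool_rot: [-2.582, 1.562, -0.757]
contact_force: [-0.6, -0.5, 0.4]
opening: 0.0395
time: 21.7
tool_pos: [0.4683, -0.1346, 0.2319]
tool_rot: [-2.482, 1.558, -0.657]
contact_force: [0.6, 0.4, 0.3]
opening: 0.055
time: 22.0
tool_pos: [0.4675, -0.1343, 0.2306]
tool_rot: [-2.534, 1.56, -0.708]
contact_force: [0.1, 0.6, 0.0]
opening: 0.0548
0.06 [258.98354907 184.5667558 ]
0.07 [258.01570243 182.71171369]
```

View pics/s8.png

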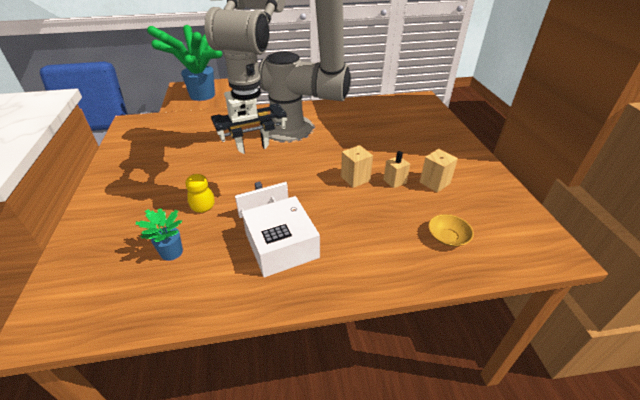

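The tray is fully out, with the knob near (258,185). The pin stands in its stand at (398,158), the owl, dish and plant are where they were, and the gripper is clear of everything.

```bash
python3 -c "
from cell import robot
print(robot.hand_in())"
```

```text
the job is handed in; nothing more can be done
None
```

The key box is open, the pin is back in its stand, and I handed the job in after about 22 s of the 61 s allowed; no verdict was reported.

- **Latch:** The pin met the latch about 35 mm below the top face. It was pushed about 6.7 mm further, short of the 9 mm stop. The highest reading between the steps was about 8 N. The picture showed the tray sprung ajar by about 28 mm, which matched my projection.
- **Pin:** It seated at the same tool height as when it was picked up, with 4.8 N of reaction. After release the picture showed it upright with its handle resting on the stand.
- **Tray:** I pulled it 41 mm to its end stop, where the reaction was about 12 N. That puts it at about 70 mm out.
- **Last picture:** The tray is fully out, the pin is standing, and the gripper is clear with about zero force. By eye, the owl, dish and plant are unmoved.

**Not as planned:** When the jaws closed on the knob they were about 5 mm off to the side. That gave a brief sideways force of about 34 N on the tool, which I relaxed straight away.

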